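# Check a seedling-stem ring gauge with its reference pin

## Task

The ring gauge was left tilted after measuring a leaning seedling. Level its ring again by the black tilt bar so that the bore stands upright, then take the blue-gripped reference pin from its rack and lower it through the ring, without its ever touching the gauge, until the black mark on its stem is level with the ring's top face. Finish while still holding the pin there, upright, still and centred in the bore; leave the other pins and the other things on the table alone.

Things in the scene. Friction and masses are not known exactly. Their poses are not given: they have to be found in the camera images.
- gauge: Ring gauge, fixed: dark horseshoe foot (155 x 150 mm, 16 high, open to its front, -x), pale electronics box at the rear (x +52 to +88, 85 mm high), two aluminium cheeks (y +-51 to +-61 mm, 126 mm high; black knobs out to y +-69) carrying the tilting ring. Origin on the table under the ring's middle; x from front to rear. Tilt axis along y, 110 mm above the table. Nothing lies under the bore.
- gauge_head (a joint): Tilt of the ring about the gauge's y axis, rad: 0 = ring level, bore upright; positive = tilt bar (front) raised; range -0.3 to 0.7. Friction (about 0.16 N m, some 2 N at the bar) keeps it where it is left; no stop or click at 0.
- bore_top (a point): Centre of the bore at the ring's top face; turns with the ring, z along the bore (up when level). Ring 76 mm outside (pale, dark bush), 32 mm high, bore 22 mm, right through. The tilt axis crosses the bore 16 mm below this point. A small yellow-green spirit level sits on the top face at the rear.
- tilt_bar (a point): Middle of the black tilt bar: round, 12 mm thick, 80 mm long, parallel to the tilt axis, 78 mm in front (-x) of it and at its height (110 mm) when level; turns with the ring. Two 8 mm steel rods, 36 mm either side of the middle, join it to the ring; between bar, rods and ring (34 mm from bar to ring) is open space.
- pin_rack: Pin rack, fixed: wooden foot and ends, aluminium top plate 44 x 156 mm, its top face 115 mm above the table, with three holes of 14 mm in a row along the rack's y at -48, 0 and +48 mm. Origin on the table under its middle.
- pin_blue: The reference pin to use, loose, 70 g or so: steel stem 8 mm thick and 90 mm long, then a steel collar 21 mm across and 4 mm high, then a round blue grip 14 mm thick and 50 mm long (144 mm in all). It hangs upright in one of the rack's holes with the collar on the plate. Origin at the stem's tip (lower end), z along the pin towards the grip.
- pin_grip (a point): Middle of the blue grip, on the pin's axis 119 mm above the tip; gripping anywhere on the grip's straight part does.
- pin_mark (a point): Middle of the 3 mm black band round the blue pin's stem, on the axis 56 mm above the tip.
- pin_yellow: Another pin of the set, 5 mm stem, yellow grip, otherwise the same sizes; stays in its hole. Origin at the stem's tip.
- pin_red: Another pin of the set, 11 mm stem, red grip, otherwise the same sizes; stays in its hole. Origin at the stem's tip.
- tape_roll: Roll of tan paper tape lying flat, 104 mm across, 25 mm high, loose bystander. Origin under its middle.
- petri_1: Lidded petri dish, 72 mm across, 14 mm high, loose bystander. Origin under its middle.
- seed_jar: Jar with green lid, 54 mm across, 70 mm high, loose bystander. Origin under its middle.
- marker: Felt marker lying down, 138 x 17 x 17 mm, loose bystander. Origin under its middle.
- slide_pack: Card pack of slides, 30 x 78 x 28 mm, loose bystander. Origin under its middle.
- dropper_1: Amber dropper bottle, 36 mm across, 106 mm high, loose bystander. Origin under its middle.
- microscope: White and black microscope, fixed furniture to the right of the gauge, about 323 (x) x 212 (y) x 459 mm high: the arm and gripper must go round its front or stay clear of it. Origin on the table near its middle.
Things that resemble listed ones, but are neither listed nor needed, are in the scene too. Leave any purple look-alike of the pin_blue alone.

How it is judged:
On the way, in this order (a step that is already met when the one before it is completed fails the run):
1. the ring is levelled (tilt within 0.06 rad of 0) and at rest (value of joint gauge_head between -0.06 and 0.06 rad and velocity of joint gauge_head between -0.03 and 0.03 rad/s), for 0.2 s.
2. the blue pin's tip is above the bore, higher than the ring's top face (horizontal distance between pin_blue and bore_top below 0.01 m and z of pin_blue in the frame of bore_top above 0.002 m), for 0.05 s.
At the end, for the whole second after the job is handed in: Through the last second the ring is level within 0.07 rad, the blue pin is held by the fingers (over 1 N), at rest, upright within 0.08 rad, its black mark within 6 mm of the height of the ring's top face and within 4 mm of the bore's axis sideways, and it does not touch the gauge (value of joint gauge_head between -0.07 and 0.07 rad and z of pin_mark in the frame of bore_top between -0.006 and 0.006 m and horizontal distance between pin_mark and bore_top below 0.004 m and angle between pin_blue's own z axis and vertical below 0.08 rad and linear speed of pin_blue below 0.01 m/s and contact force between pin_blue and the fingers above 1 N and contact force between pin_blue and gauge below 0.1 N); the arm keeps its last pose, push and grip.
It fails at once if the blue pin touches the gauge (contact force between pin_blue and gauge above 0.2 N).
It fails at once if another pin is moved out of its place (over 15 mm) (distance of any of pin_yellow, pin_red from where it was at the start of the episode above 0.015 m).
It fails at once if a bystander is moved over 25 mm (distance of any of tape_roll, petri_1, seed_jar, marker, slide_pack, dropper_1 from where it was at the start of the episode above 0.025 m).
It also fails if it takes over 61 s, if anything falls off the work surface, if the arm or the gripper's body presses on something with over 40 N, if the wrist force passes 120 N, or if a joint passes its speed limit or range.

## Robot

A 6-joint arm with a two-finger parallel gripper is mounted at the origin on a cart in front of the work surface, level with it; the furniture and walls round the work are solid. World frame = base frame: x ahead of the robot, y to its left, z up, the work surface at z = 0. Lengths are in m, angles in rad, forces in N, time in s.
With the tool pointing down it reaches from about 0.325 to 0.775 m from the base axis. Payload 5.5 kg.
Tool frame: the origin (TCP) lies on the centre line of the jaws, within the pads' length; the fingertips stand 22 mm ahead of it and the grasp point (between the pads) lies 3 mm ahead of it; z points along the fingers, y is the direction in which the jaws open and shut (so a half turn about z gives the same grasp; the last joint's range is limited). The gripper opens to 88 mm and grips with 3 to 60 N. Pads are 20 mm wide; open, the fingers measure 115 mm over their backs; the gripper's body (75 mm by 178 mm) begins 61 mm behind the grasp point.
Start: joints at [-1.363, 0.091, 1.231, -0, 1.82, -0.057], TCP at [0.157, -0.579, 0.245] pointing down, gripper open.
Joint ranges: [-2.87, 2.87], [-0.86, 2.18], [0.17, 2.46], [-1.51, 4.65], [0.06, 2.69], [-2.65, 2.65]. Speed limits (rad/s): [2.57, 2.57, 3.01, 3.14, 3.14, 3.14].

## Interface

Orientations are given as a unit quaternion [x, y, z, w].
In Python, from rig import r gives the robot as it stands.
- The arm moves only by the tool servo_tool, never from a script. Its argument "moves" is a list that holds one entry, the list of rows, each a list of 7 numbers: the opening, from -1 (shut) to 1 (fully open), so that 0 is half open, then the shift along the tool's x, y, z in mm, then the turn, a rotation vector about the tool's x, y, z in rad. In form: [[[jaw, dx, dy, dz, rx, ry, rz], ...]]. A call has 1 to 8 rows; each row shifts and turns the commanded pose from where the row before left it, along the tool's axes as they then stand; what a row does not reach is not made up. A row lasts 1/8 s, in which the tool goes at most 62.5 mm and 10.7 degrees, less where a joint would pass 70% of its speed; a pose out of reach is approached as far as the arm can. A call is refused whole if a number of a shift passes 62.5 or a number of a turn 0.188, either way. A call with a gripper value outside its range is refused whole. The fingers move at their own pace and stop on an object; "grip_force" is the grip in N (left out, the last holds). Time passes only in rows, so rows that do not move let the fingers close. It gives the time, the measured TCP pose, the force and the opening at its end, in the units of the state.
- r.sense(): the state, without advancing time (a new reading comes with each control period).
- r.grab_frame(name): name is "side" or "top" or "wrist"; returns a dict with "image" (384x512x3 uint8, red, green, blue), "vertical_fov" (degrees; the focal length in pixels is half the picture's height over the tangent of half this angle, whatever the lens; pixels are square), "cx", "cy" (the principal point, pixels), "rvec" (rotation vector, rad) and "tvec" (3), from world to camera coordinates, as OpenCV has them. Camera axes: x right, y down, z forward; pixel columns grow to the right and rows downward; lengths in m; the calibration is good to about 2 mm. A picture is of the moment at which its call begins. There is no depth.
- r.hand_in(): hands the job in, once; it reports no verdict.
Trained networks look in a picture, given as the dict that the camera call returned (one of the last four; its "shot" number tells which), for a name from the list of things; names that differ only in an ending like _2 or _b are one class to them, and where a whole thing is asked for, a point or a joint stands for the part that bears it (a point fixed in the world has none). Each returns a list of dicts, best first, with "conf" (0 to 1); they miss things now and then, are a little off and sometimes report something else, mostly with a low value. They report only what shows in the picture. A call takes as long as a camera call. They do not tell look-alikes from the thing itself.
- r.outline_of(thing, picture): "region" (384x512 bool, what is visible of it) and "at" ([row, column] in pixels, amid what is visible of it).
The state is a dict: "clock": time; "qpos": joint angles; "dq": joint speeds; "joint_efforts": joint torques, N m; "tool_pos": TCP position; "tool_rot": TCP orientation; "force": force on the tool from outside, world axes, zero at the start; "moment": the same for the moment, N m; "finger_gap": finger opening in m.
Only numpy, scipy, OpenCV 4.12 (cv2) and the standard library are available. Lean on these libraries where they do the work, as an engineer would, in place of code of your own. Each camera call takes 0.05 s, during which the arm holds its last target.

## Working session

There is one attempt and no reset: what is moved stays moved. The work goes in short steps, Python scripts to look and compute and a tool call to move; the robot and the scene stay as the last step left them, time stands still between calls to the robot, and variables do not carry over. Pictures are saved under pics/ and viewed, and the job is handed in when it is done.

Besides the shell and the picture viewer there is one more tool, called after "Call:" in YAML: its name, and indented under it one key for each argument. servo_tool: Moves the arm, as the interface text tells. Its arguments: {"type":"object","properties":{"moves":{"type":"array"},"grip_force":{"type":"number"}},"required":["moves"]}

```bash
mkdir -p pics; ls; cat > h.py <<'E'
from rig import r
import numpy as np, cv2
def cam(p):
    R,_=cv2.Rodrigues(np.array(p["rvec"],float)); t=np.array(p["tvec"],float).ravel()
    f=192/np.tan(np.radians(p["vertical_fov"])/2)
    return R,t,f
def proj(p,X):
    R,t,f=cam(p); c=(R@np.atleast_2d(X).T).T+t
    return np.c_[p["cx"]+f*c[:,0]/c[:,2],p["cy"]+f*c[:,1]/c[:,2]]
def ray(p,u,v):
    R,t,f=cam(p); d=R.T@np.array([(u-p["cx"])/f,(v-p["cy"])/f,1]); return -R.T@t,d/np.linalg.norm(d)
def atz(p,u,v,z):
    o,d=ray(p,u,v); return o+d*(z-o[2])/d[2]
def tri(obs):
    A=np.zeros((3,3));b=np.zeros(3)
    for p,u,v in obs:
        o,d=ray(p,u,v);M=np.eye(3)-np.outer(d,d);A+=M;b+=M@o
    return np.linalg.solve(A,b)
def save(p,n,crop=None,s=1):
    im=p["image"][:,:,::-1]
    if crop: im=im[crop[0]:crop[1],crop[2]:crop[3]]
    cv2.imwrite("pics/"+n,cv2.resize(im,None,fx=s,fy=s,interpolation=cv2.INTER_CUBIC))
E
python3 - <<'E'
from h import *
import pickle
P={}
for n in["side","top"]:
    p=r.grab_frame(n);P[n]=p;save(p,n+"0.png",s=1.5)
    R,t,f=cam(p);print(n,f,p["cx"],p["cy"],-R.T@t,p["shot"])
    for th in["gauge","gauge_head","tilt_bar","pin_rack","pin_blue","pin_yellow","pin_red","microscope","seed_jar","dropper_1","tape_roll","petri_1","marker","slide_pack"]:
        o=r.outline_of(th,p);print(th,[(round(x["conf"],2),[int(a) for a in x["at"]],int(x["region"].sum())) for x in o])
pickle.dump(P,open("P0.pkl","wb"))
print(r.sense())
E
```

```text
pics
side 473.4851644962409 253.0073006140208 197.08810506258996 [-0.27720388  0.37093966  1.02787257] 1
gauge [(0.96, [222, 269], 2103), (0.64, [244, 153], 177)]
gauge_head [(0.87, [215, 271], 782)]
tilt_bar [(0.75, [215, 271], 802), (0.24, [183, 214], 279)]
pin_rack [(0.7, [266, 179], 1816)]
pin_blue [(0.55, [245, 154], 171)]
pin_yellow []
pin_red [(0.56, [235, 191], 112)]
microscope []
seed_jar [(0.76, [241, 121], 505), (0.52, [238, 191], 158)]
dropper_1 [(0.76, [185, 212], 279)]
tape_roll []
petri_1 [(0.49, [245, 155], 177)]
marker [(0.72, [281, 264], 318)]
slide_pack [(0.87, [179, 246], 307)]
top 374.81429473390347 257.98257374732174 190.6136812706898 [0.4433427  0.03439037 1.11145995] 2
gauge [(0.73, [210, 264], 2510)]
gauge_head [(0.75, [219, 262], 1014)]
tilt_bar [(0.84, [218, 262], 882)]
pin_rack [(0.88, [216, 163], 1055)]
pin_blue [(0.71, [168, 130], 392), (0.54, [208, 142], 60)]
pin_yellow [(0.61, [211, 159], 67)]
pin_red [(0.43, [217, 178], 73)]
microscope []
seed_jar [(0.78, [166, 133], 418), (0.4, [210, 267], 2801)]
dropper_1 [(0.52, [217, 264], 920), (0.46, [133, 239],
[... 166 characters left out ...]
332)]
{'clock': 1.5, 'qpos': array([-1.36266313e+00,  9.11075878e-02,  1.23069311e+00,  5.10918392e-06,
        1.81978955e+00, -5.67040022e-02]), 'dq': array([-1.30664631e-05,  4.20246040e-05, -1.15057302e-03, -2.34789252e-03,
       -1.71771570e-03,  3.94235078e-04]), 'joint_efforts': array([-9.93838112e-04, -4.46187365e+01, -4.06494927e+01,  6.96266326e-02,
        1.96647813e-02, -1.41022230e-05]), 'tool_pos': array([ 0.15705295, -0.57910127,  0.24463056]), 'tool_rot': array([9.91245378e-01, 1.32032578e-01, 2.55952147e-06, 1.00973049e-06]), 'force': array([-0.16532218, -0.293186  ,  0.71290455]), 'moment': array([ 0.07140084, -0.0254276 , -0.02615232]), 'finger_gap': 0.08773013051790425}
```

View pics/side0.png

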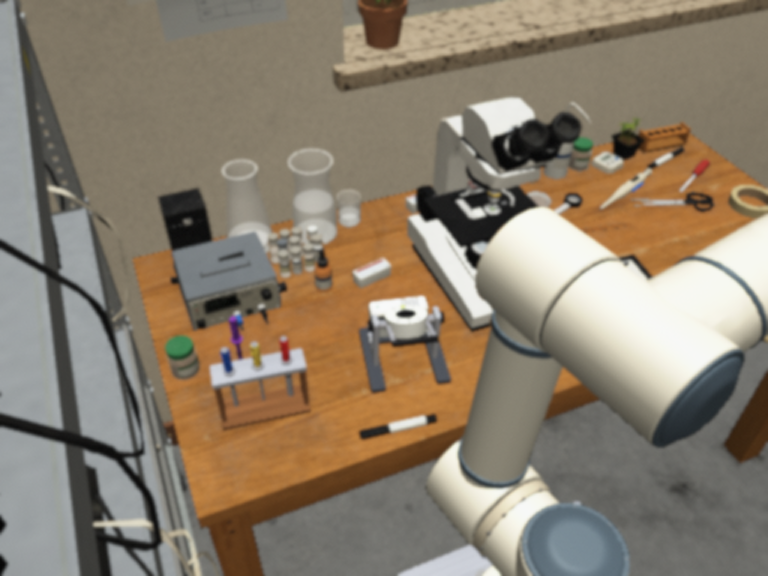

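View pics/top0.png

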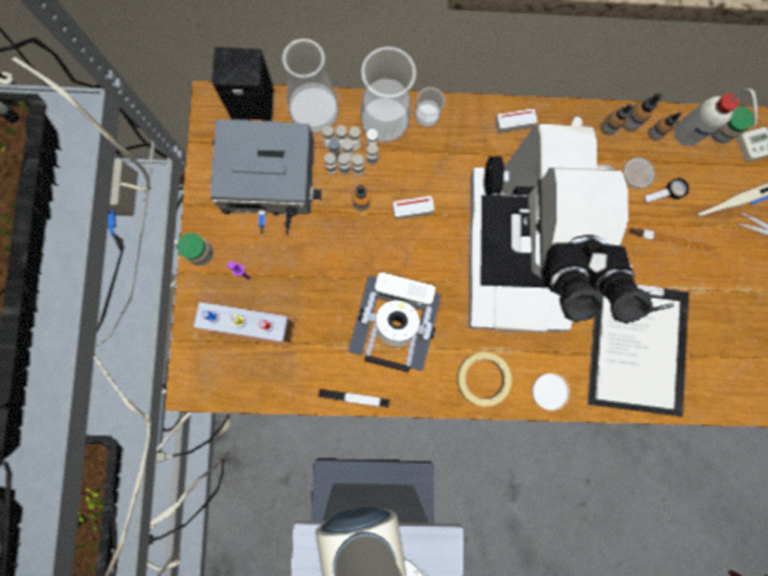

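```bash
python3 - <<'E'
from h import *
import pickle
P=pickle.load(open("P0.pkl","rb"))
save(P["side"],"s1.png",(165,300,110,310),4)
save(P["top"],"t1.png",(150,285,110,310),4)
E
```

```text
(no output)
```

View pics/s1.png

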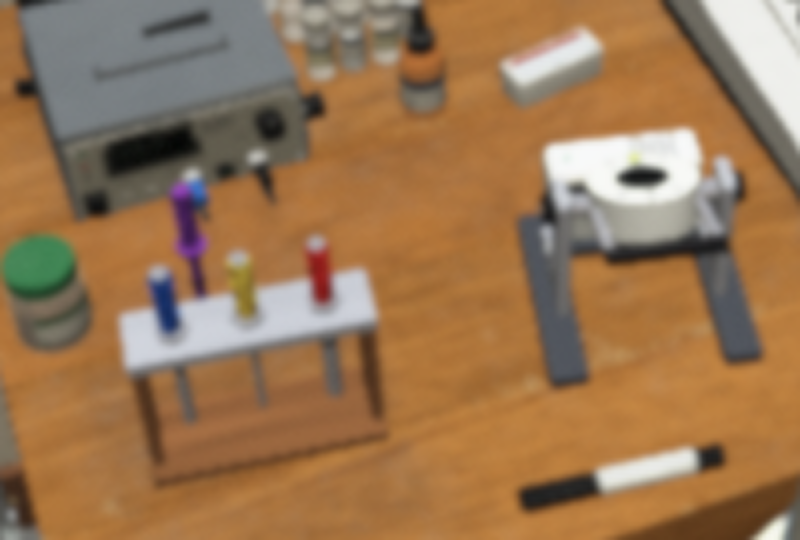

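View pics/t1.png

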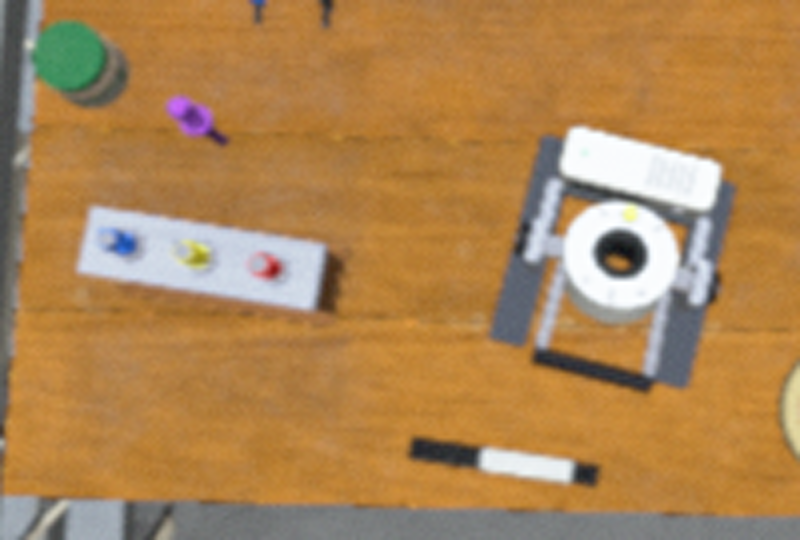

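```bash
python3 - <<'E'
from h import *
import pickle
P=pickle.load(open("P0.pkl","rb"));s,t=P["side"],P["top"]
S=lambda x,y:(s,110+x/4,165+y/4)
T=lambda x,y:(t,110+x/4,150+y/4)
pts={"knobL":(S(547,217),T(521,241)),"knobR":(S(740,185),T(714,288)),"bore":(S(642,178),T(620,252)),"barL":(S(607,252),T(536,356)),"barR":(S(728,240),T(651,383)),
"blueTop":(S(160,272),T(107,236)),"yelTop":(S(240,259),T(183,248)),"redTop":(S(318,243),T(254,262)),
"rackLF":(S(127,370),T(80,273)),"rackRF":(S(378,325),T(318,312)),"rackRB":(S(367,272),T(326,243)),"rackLB":(S(120,317),T(90,207)),
"foot FL":(S(555,383),T(492,340)),"foot FR":(S(760,357),T(688,386)),"jar":(S(40,262),T(68,55)),"purple":(S(182,192),T(176,106))}
for k,(a,b) in pts.items():
    X=tri([a,b]);print(k,X.round(4),(proj(s,X)[0]-a[1:]).round(1),(proj(t,X)[0]-b[1:]).round(1))
E
```

```text
knobL [0.5342 0.0444 0.1026] [-0.4 -0. ] [0.4 0.2]
knobR [ 0.5061 -0.0857  0.1092] [-0.4  0. ] [0.3 0.2]
bore [ 0.5272 -0.0216  0.1209] [-0.5 -0. ] [0.4 0.2]
barL [0.4576 0.0331 0.1406] [0.1 0. ] [-0.1 -0. ]
barR [ 0.4419 -0.043   0.1363] [-0.5  0. ] [0.5 0.2]
blueTop [0.5232 0.3016 0.1683] [-0.5 -0.1] [0.4 0.2]
yelTop [0.5172 0.2542 0.1664] [-0.7 -0.1] [0.6 0.3]
redTop [0.509  0.2079 0.1701] [-1.1 -0.2] [1.  0.5]
rackLF [0.5035 0.3342 0.1123] [-0.1 -0. ] [0.1 0. ]
rackRF [0.4831 0.1787 0.1071] [0.2 0. ] [-0.2 -0.1]
rackRB [0.5279 0.1735 0.1089] [-0.7 -0.1] [0.6 0.3]
rackLB [0.5467 0.3295 0.1135] [-0.5 -0.1] [0.5 0.2]
foot FL [0.4698 0.0645 0.0094] [-0.3 -0. ] [0.2 0.1]
foot FR [ 0.4412 -0.0789  0.0027] [ 0.2 -0. ] [-0.2 -0.1]
jar [0.6582 0.3666 0.0664] [-0.5 -0.1] [0.5 0.2]
purple [0.6111 0.2702 0.142 ] [-0.8 -0.2] [0.7 0.4]
```

Call:
servo_tool:
  moves:
    - [[-1, 0, -30, -10, 0, 0, 0.13], [-1, 0, -45, -10, 0, 0, 0.135], [-1, 0, -50, -5, 0, 0, 0], [-1, 5, -50, 0, 0, 0, 0], [-1, 15, -50, 0, 0, 0, 0], [-1, 20, -50, 0, 0, 0, 0], [-1, 25, -45, 0, 0, 0, 0]]
  grip_force: 20

```text
clock: 2.38
tool_pos: [0.2083, -0.259, 0.27]
tool_rot: [1.0, -0.001, 0.0, 0.001]
force: [0.4, -0.2, 0.2]
finger_gap: 0.0212
```

```bash
python3 - <<'E'
from h import *
s=r.sense();print(s["clock"],s["tool_pos"],s["tool_rot"],s["qpos"])
E
```

```text
2.375 [ 0.20826916 -0.25901076  0.26996595] [ 9.99999433e-01 -7.25971320e-04  4.95305055e-04  6.00780470e-04] [-9.96217520e-01 -6.29744215e-01  1.78103832e+00  1.94097945e-04
  1.98875142e+00  5.76109671e-01]
```

Call:
servo_tool:
  moves:
    - [[-1, 10, -50, 0, 0, 0, 0], [-1, 20, -50, 0, 0, 0, 0], [-1, 25, -50, 0, 0, 0, 0], [-1, 30, -50, 0, 0, 0, 0], [-1, 35, -40, 0, 0, 0, 0], [-1, 30, -15, 0, 0, 0, 0], [-1, 0, 0, 0, 0, 0, 0], [-1, 0, 0, 0, 0, 0, 0]]

```text
clock: 3.38
tool_pos: [0.3578, -0.0059, 0.2697]
tool_rot: [1.0, -0.0, -0.0, 0.0]
force: [-0.1, 0.9, -0.6]
finger_gap: 0.0005
```

```bash
python3 - <<'E'
from h import *
import pickle
s=r.sense();print(s["clock"],s["tool_pos"],s["tool_rot"])
P={}
for n in["wrist","side"]:
    p=r.grab_frame(n);P[n]=p;save(p,n+"1.png",s=1.5)
w=P["wrist"];R,t,f=cam(w);print(f,-R.T@t)
for th in["gauge_head","tilt_bar","gauge"]:
    print(th,[(round(x["conf"],2),[int(a) for a in x["at"]],int(x["region"].sum())) for x in r.outline_of(th,w)])
for X in[[.446,-.004,.11],[.4498,-.005,.1385],[.520,-.0207,.126]]: print(X,proj(w,np.array(X)).round())
pickle.dump(P,open("P1.pkl","wb"))
E
```

```text
3.375 [ 0.35779937 -0.00587446  0.26971198] [ 9.99999956e-01 -1.52337410e-04 -2.35734859e-04  9.61293803e-05]
300.36101388816974 [ 0.42422208 -0.005424    0.40888716]
gauge_head [(0.96, [31, 266], 6398)]
tilt_bar [(0.95, [31, 265], 6437), (0.68, [38, 56], 5732)]
gauge [(0.8, [33, 271], 9735)]
[0.446, -0.004, 0.11] [[253.  92.]]
[0.4498, -0.005, 0.1385] [[254.  84.]]
[0.52, -0.0207, 0.126] [[273.  -3.]]
```

View pics/wrist1.png

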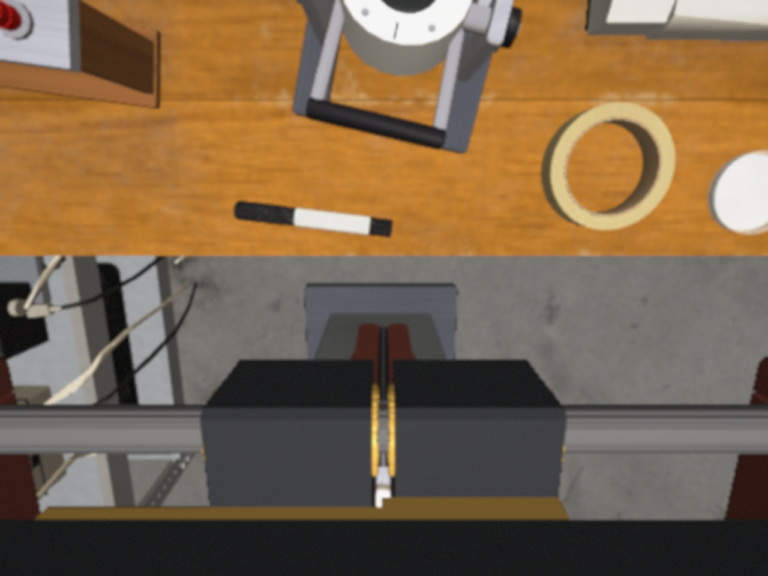

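View pics/side1.png

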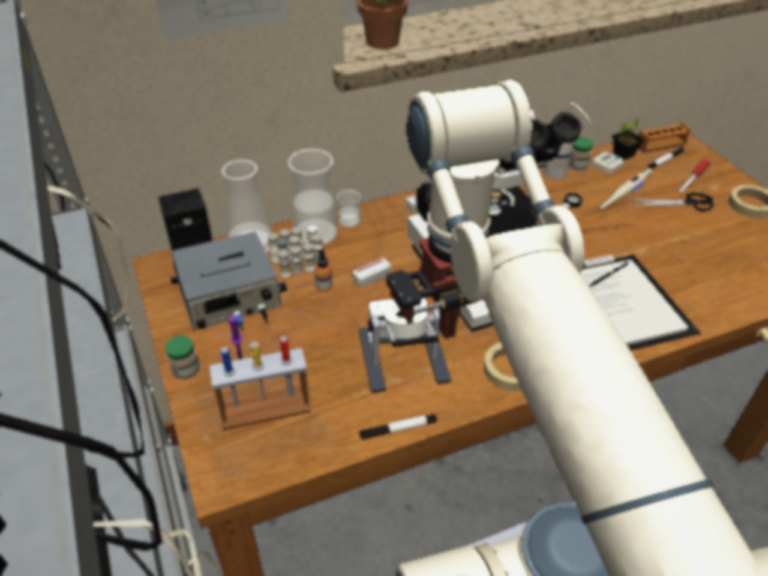

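Call:
servo_tool:
  moves:
    - [[-1, 44, -1, 20, 0, 0, 0], [-1, 44, 0, 30, 0, 0, 0], [-1, 0, 0, 25, 0, 0, 0], [-1, 0, 0, 8, 0, 0, 0], [-1, 0, 0, 8, 0, 0, 0], [-1, 0, 0, 8, 0, 0, 0], [-1, 0, 0, 8, 0, 0, 0], [-1, 0, 0, 8, 0, 0, 0]]

```text
clock: 4.62
tool_pos: [0.4461, -0.0045, 0.1551]
tool_rot: [1.0, -0.0, 0.0, -0.0]
force: [-2.7, -0.0, 3.6]
finger_gap: 0.0004
```

Call:
servo_tool:
  moves:
    - [[-1, 0, 0, 6, 0, 0, 0], [-1, 0, 0, 5, 0, 0, 0], [-1, 0, 0, 0, 0, 0, 0]]

```text
clock: 5.0
tool_pos: [0.4462, -0.0046, 0.143]
tool_rot: [1.0, -0.0, -0.0, 0.0]
force: [0.5, 1.1, 0.3]
finger_gap: 0.0001
```

```bash
python3 - <<'E'
from h import *
import pickle
s=r.sense();print(s["clock"],s["tool_pos"],s["force"])
P={}
for n in["wrist","side"]:
    p=r.grab_frame(n);P[n]=p
save(P["wrist"],"wrist2.png",s=1.5)
save(P["side"],"side2.png",(165,300,180,310),5)
E
```

```text
5.0 [ 0.44623924 -0.0046199   0.14302193] [0.48922418 1.11156829 0.34824416]
```

View pics/wrist2.png

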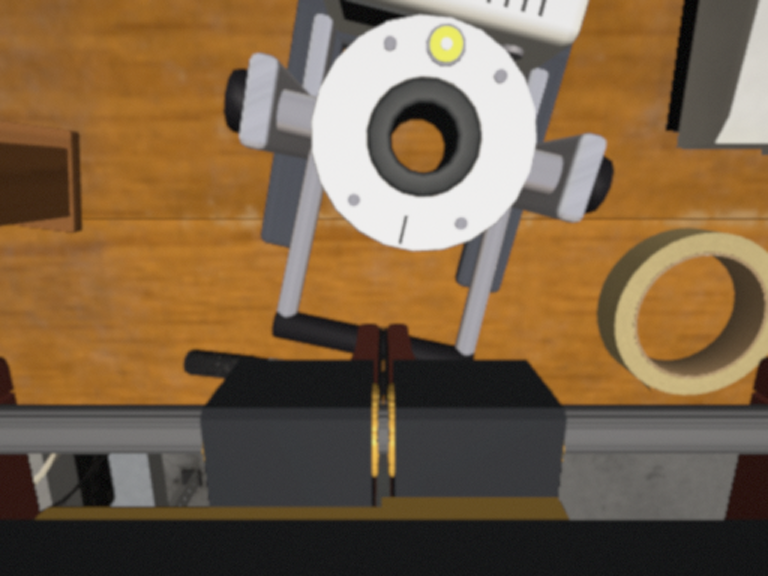

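View pics/side2.png

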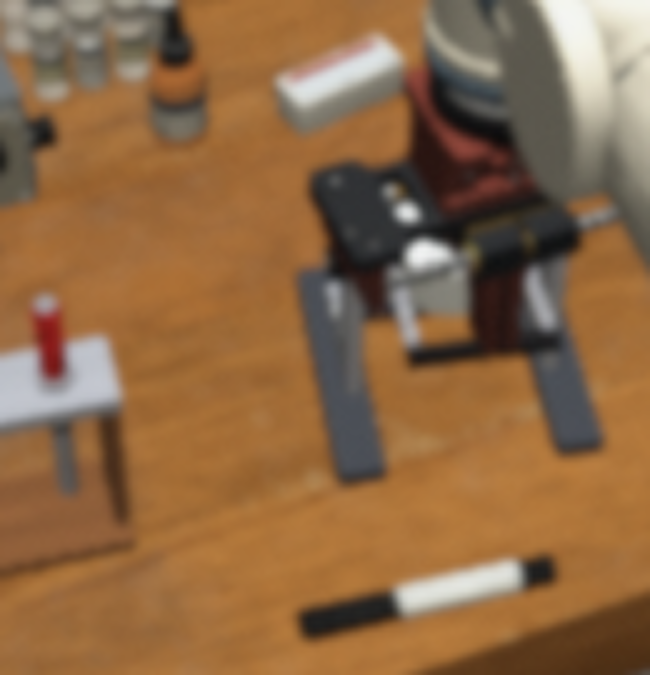

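Call:
servo_tool:
  moves:
    - [[-1, 0, 0, 1.5, 0, 0, 0], [-1, 0, 0, 1.5, 0, 0, 0], [-1, 0, 0, 1.5, 0, 0, 0], [-1, 0, 0, 0, 0, 0, 0], [-1, 0, 0, 0, 0, 0, 0]]

```text
clock: 5.72
tool_pos: [0.4462, -0.0046, 0.1391]
tool_rot: [1.0, -0.0, -0.0, -0.0]
force: [-1.1, -0.1, 1.3]
finger_gap: 0.0006
```

```bash
python3 - <<'E'
from h import *
import pickle
s=r.sense();print(s["clock"],s["tool_pos"],s["force"])
p=r.grab_frame("wrist");pickle.dump(p,open("W3.pkl","wb"))
save(p,"w3.png",(0,260,140,430),2.7)
E
```

```text
5.725 [ 0.44618885 -0.00461072  0.13905484] [-1.07450838 -0.13921381  1.31717116]
```

View pics/w3.png

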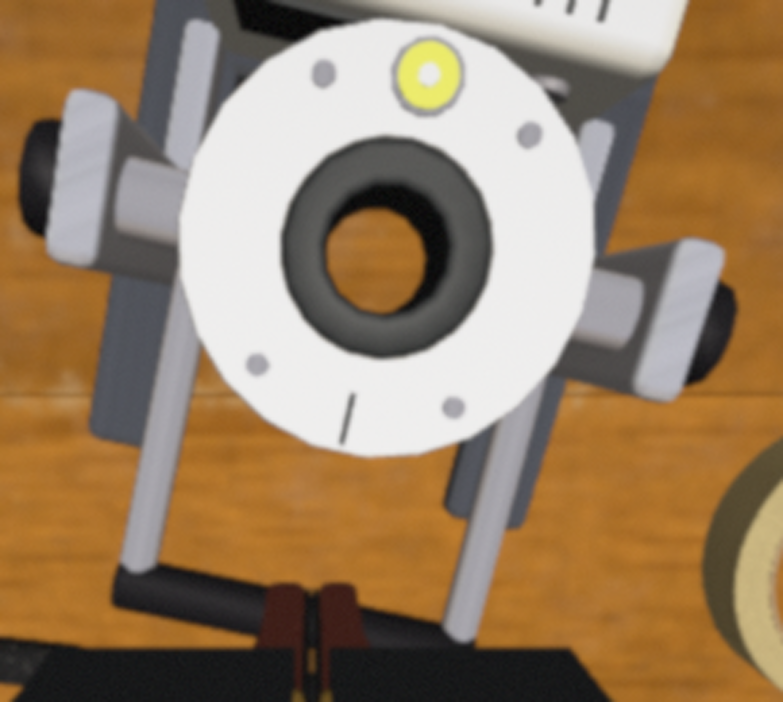

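```bash
cat > fit.py <<'E'
from h import *
from scipy.optimize import least_squares
def circ(c,yaw,tilt,rad,h):
    a=np.linspace(0,2*np.pi,120,endpoint=False)
    L=np.c_[rad*np.cos(a),rad*np.sin(a),np.full(120,h)]
    # tilt>0 raises -x side: rotation about +y by tilt
    R=cv2.Rodrigues(np.array([0,tilt,0.]))[0]; Z=cv2.Rodrigues(np.array([0,0,yaw]))[0]
    return (Z@R@L.T).T+np.array([c[0],c[1],.110])
def bb(p,X):
    u=proj(p,X);return np.r_[u[:,0].min(),u[:,0].max(),u[:,1].min(),u[:,1].max()]
E
python3 - <<'E'
from fit import *
import pickle
p=pickle.load(open("W3.pkl","rb"))
ob=lambda x0,x1,y0,y1:np.array([x0/2.7+140,x1/2.7+140,y0/2.7,y1/2.7])
out=ob(180,596,17,458);low=ob(326,427,207,314)
cen=lambda b:np.array([(b[0]+b[1])/2,(b[2]+b[3])/2])
def f(q,full=False):
    o=bb(p,circ(q,-.213,q[2],.038,.016));l=bb(p,circ(q,-.213,q[2],.011,-.016))
    return np.r_[o-out,l-low] if full else np.r_[cen(o)-cen(out),cen(l)-cen(low)]
s=least_squares(f,[.52,-.02,0]);print(s.x,s.fun,f(s.x,True))
for t in(-.05,0,.05):print(t,f([s.x[0],s.x[1],t]))
for n in[(97,180),(685,320)]:
    print(n, atz(p,n[0]/2.7+140,n[1]/2.7,.126))
# cheeks tops at z .126
E
```

```text
[ 0.52303842 -0.01819963 -0.01397855] [ 0.37636921  0.08326043 -0.45879751 -0.10063543] [-1.44931641  2.20205484 -1.18248246  1.34900333 -0.53125064 -0.38634439
  0.05816938 -0.25944024]
-0.05 [ 0.27700981  0.57541782 -0.21803231 -1.15123999]
0 [ 0.41299854 -0.10330566 -0.55147432  0.3063157 ]
0.05 [ 0.54262351 -0.75325616 -0.87926515  1.75725181]
(97, 180) [0.53493666 0.03324042 0.126     ]
(685, 320) [ 0.51117972 -0.07254399  0.126     ]
```

Call:
servo_tool:
  moves:
    - [[-1, 0, 0, -8, 0, 0, 0], [-1, 0, 0, -35, 0, 0, 0], [-1, 0, 0, -50, 0, 0, 0], [-1, 0, -20, -38, 0, 0, 0], [0, 25, -50, 0, 0, 0, 0], [0, 26, -55, 0, 0, 0, 0], [0, 26, -60, 0, 0, 0, 0], [0, 0, -50, 0, 0, 0, 0]]

```text
clock: 6.78
tool_pos: [0.523, 0.2298, 0.2694]
tool_rot: [1.0, -0.0, -0.0, 0.0]
force: [0.3, 0.1, 0.7]
finger_gap: 0.0371
```

Call:
servo_tool:
  moves:
    - [[0, 0, 0, 0, 0, 0, -0.17], [0, 0, 0, 0, 0, 0, -0.18], [0, 0, 0, 0, 0, 0, -0.18], [0, 0, 0, 0, 0, 0, -0.18], [0, 0, 0, 0, 0, 0, -0.18], [0, 0, 0, 0, 0, 0, -0.18], [0, 0, 0, 0, 0, 0, -0.18], [0, 0, 0, 0, 0, 0, -0.18]]

```text
clock: 7.78
tool_pos: [0.5223, 0.2277, 0.2705]
tool_rot: [0.753, 0.658, 0.0, 0.0]
force: [-0.3, -0.5, 0.7]
finger_gap: 0.044
```

Call:
servo_tool:
  moves:
    - [[0, 0, 0, 0, 0, 0, 0], [0, 0, 0, 0, 0, 0, 0]]

```text
clock: 8.02
tool_pos: [0.5222, 0.2277, 0.2703]
tool_rot: [0.756, 0.654, 0.0, 0.0]
force: [-0.0, 0.3, -0.3]
finger_gap: 0.0439
```

```bash
python3 - <<'E'
from h import *
import pickle
s=r.sense();print(s["clock"],s["tool_pos"],s["tool_rot"],s["finger_gap"],s["qpos"])
P={}
for n in["wrist","side","top"]:
    p=r.grab_frame(n);P[n]=p
    for th in["pin_blue","gauge_head"]:
        print(n,th,[(round(x["conf"],2),[int(a) for a in x["at"]],int(x["region"].sum())) for x in r.outline_of(th,p)])
save(P["wrist"],"wrist4.png",s=1.5)
save(P["side"],"side4.png",(165,300,110,310),4)
save(P["top"],"top4.png",(150,285,110,310),4)
w=P["wrist"]
for X in[[.5232,.3016,.169],[.5232,.3016,.119]]: print(X,proj(w,np.array(X)).round())
pickle.dump(P,open("P4.pkl","wb"))
E
```

```text
8.025 [0.52220885 0.22771662 0.2702831 ] [7.56309625e-01 6.54213836e-01 7.04717557e-05 5.22967158e-05] 0.043893981478301 [ 3.51516217e-01  1.57376869e-02  1.26324147e+00 -5.00780926e-05
  1.86244466e+00  4.96012776e-01]
wrist pin_blue [(0.94, [103, 243], 391), (0.61, [125, 337], 626)]
wrist gauge_head []
side pin_blue [(0.64, [219, 156], 92), (0.44, [246, 151], 123)]
side gauge_head []
top pin_blue []
top gauge_head [(0.64, [221, 260], 896)]
[0.5232, 0.3016, 0.169] [[242. 107.]]
[0.5232, 0.3016, 0.119] [[245. 108.]]
```

View pics/wrist4.png

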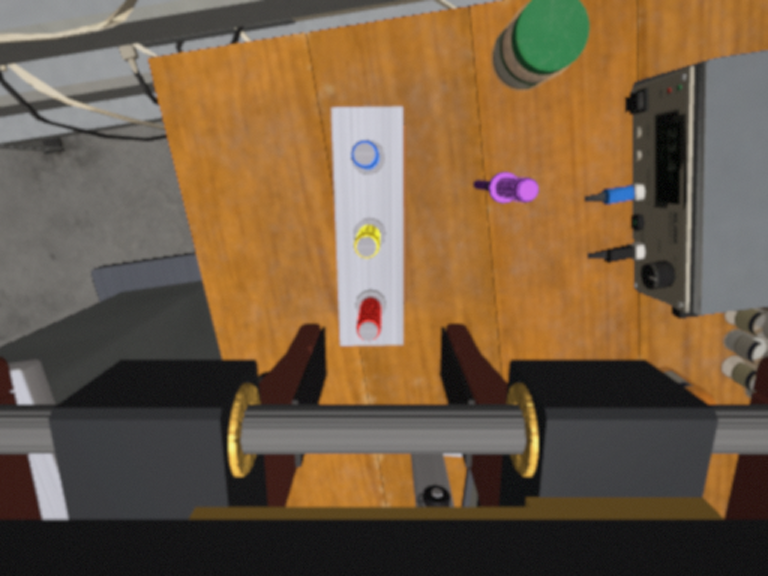

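View pics/side4.png

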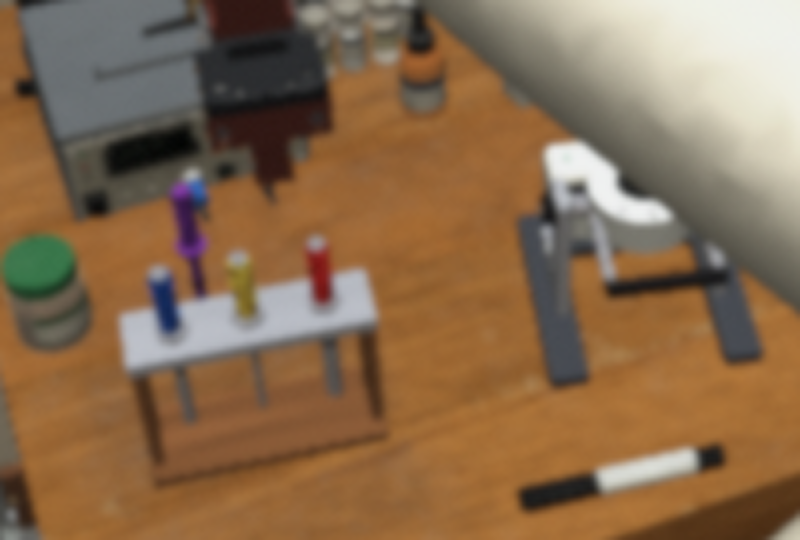

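View pics/top4.png

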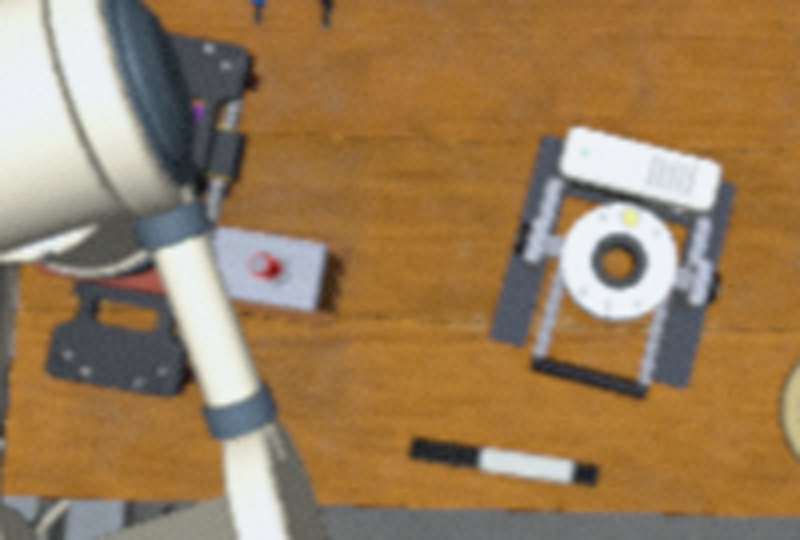

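```bash
python3 - <<'E'
from fit import *
import pickle
P=pickle.load(open("P4.pkl","rb"));w,t=P["wrist"],P["top"]
X=atz(w,243.3,102.7,.169);print("pin",X)
print("side", proj(P["side"],X), "obs",110+160/4,165+272/4)
s=r.sense();from scipy.spatial.transform import Rotation as R
Rm=R.from_quat(s["tool_rot"]).as_matrix()
print(Rm.round(3)); print("tool delta mm",(Rm.T@(X-s["tool_pos"])*1000).round(1))
out=np.array([110+560/4,110+679/4,150+201/4,150+320/4])
for tz in(-.03,0,.03):
    q=least_squares(lambda q:bb(t,circ(q,-.215,tz,.038,.016))-out,[.52,-.02]);print(tz,q.x,q.fun.round(2))
# bar centre from top: compare to predicted
def bar(c,yaw,tl):
    Z=cv2.Rodrigues(np.array([0,0,yaw]))[0]@cv2.Rodrigues(np.array([0,tl,0.]))[0]
    return Z@np.array([-.078,0,0])+np.array([c[0],c[1],.11])
for c in([.522,-.0195],):
    for tl in(-.05,0,.05,.1):
        b=bar(c,-.215,tl);print(tl,(proj(t,b)[0]-[110,150])*4,(proj(P["side"],b)[0]-[110,165])*4)
E
```

```text
pin [0.5243208  0.30434041 0.169     ]
side [[148.24484348 232.73554269]] obs 150.0 233.0
[[ 0.141  0.99  -0.   ]
 [ 0.99  -0.141 -0.   ]
 [-0.    -0.    -1.   ]]
tool delta mm [ 76.2  -8.6 101.1]
-0.03 [ 0.52232715 -0.02015832] [ 0.47 -0.48  0.45 -0.44]
0 [ 0.52189756 -0.02006467] [ 0.48 -0.48  0.48 -0.46]
0.03 [ 0.52146794 -0.01996947] [ 0.48 -0.49  0.52 -0.5 ]
-0.05 [589.15119995 376.00069698] [664.47150208 284.86597861]
0 [589.33431846 376.13622486] [664.75065415 280.97161278]
0.05 [589.59004655 375.98284285] [664.96608162 276.83561633]
0.1 [589.91856438 375.53757325] [665.11675532 272.46823058]
```

Call:
servo_tool:
  moves:
    - [[0, 40, -5, 20, 0, 0, 0], [0, 35, -4, 20, 0, 0, 0], [0, 0, 0, 20, 0, 0, 0], [0, 0, 0, 0, 0, 0, 0], [0, 0, 0, 0, 0, 0, 0]]

```text
clock: 9.1
tool_pos: [0.5241, 0.3024, 0.2112]
tool_rot: [0.756, 0.655, 0.001, 0.0]
force: [-0.6, 0.1, 0.7]
finger_gap: 0.0437
```

```bash
python3 - <<'E'
from h import *
s=r.sense();print(s["clock"],s["tool_pos"],s["tool_rot"])
p=r.grab_frame("wrist");save(p,"w5.png",s=1.5)
print(proj(p,np.array([[.5238,.303,.169],[.5238,.303,.119]])).round(1))
E
```

```text
9.1 [0.52411102 0.30237665 0.21116675] [7.55530458e-01 6.55113273e-01 5.03758071e-04 2.68331702e-04]
[[254.1 222. ]
 [254.2 200.6]]
```

View pics/w5.png

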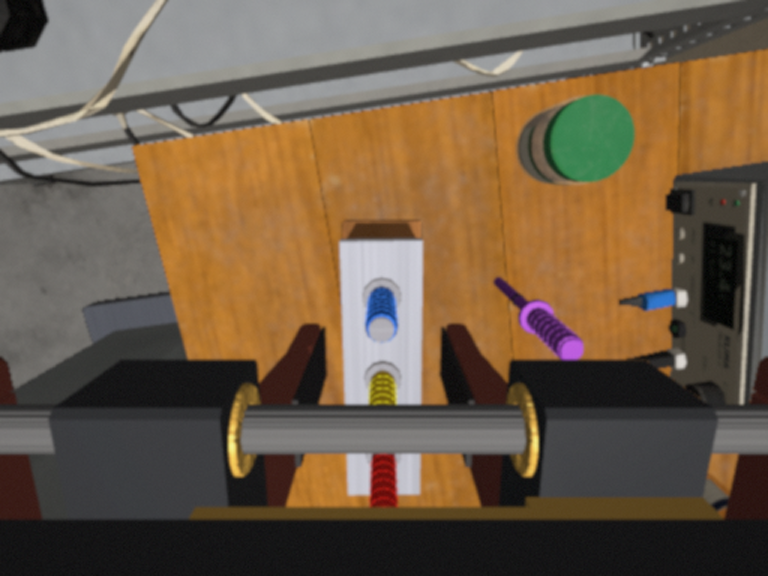

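Call:
servo_tool:
  moves:
    - [[0, 2, 0, 15, 0, 0, 0], [0, 0, 0, 20, 0, 0, 0], [0, 0, 0, 15, 0, 0, 0], [0, 0, 0, 11, 0, 0, 0], [0, 0, 0, 0, 0, 0, 0], [-0.4, 0, 0, 0, 0, 0, 0], [-0.7, 0, 0, 0, 0, 0, 0], [-1, 0, 0, 0, 0, 0, 0]]
  grip_force: 20

```text
clock: 10.15
tool_pos: [0.5243, 0.3053, 0.1498]
tool_rot: [0.755, 0.656, 0.001, 0.0]
force: [-0.6, -0.3, 1.1]
finger_gap: 0.0174
```

Call:
servo_tool:
  moves:
    - [[-1, 0, 0, 0, 0, 0, 0], [-1, 0, 0, 0, 0, 0, 0], [-1, 0, 0, 0, 0, 0, 0]]

```text
clock: 10.52
tool_pos: [0.5242, 0.3053, 0.1496]
tool_rot: [0.755, 0.656, 0.0, 0.0]
force: [-0.3, -0.1, 2.6]
finger_gap: 0.014
```

Call:
servo_tool:
  moves:
    - [[-1, 0, 0, -8, 0, 0, 0], [-1, 0, 0, -16, 0, 0, 0], [-1, 0, 0, -26, 0, 0, 0], [-1, 0, 0, -30, 0, 0, 0], [-1, 0, 0, -30, 0, 0, 0], [-1, 0, 0, -30, 0, 0, 0], [-1, 0, 0, -24, 0, 0, 0], [-1, 0, 0, -6, 0, 0, 0]]

```text
clock: 11.52
tool_pos: [0.5243, 0.3054, 0.3223]
tool_rot: [0.755, 0.656, 0.002, 0.001]
force: [-0.4, -0.1, -1.0]
finger_gap: 0.0138
```

Call:
servo_tool:
  moves:
    - [[-1, 0, 0, 0, 0, 0, 0]]

```text
clock: 11.65
tool_pos: [0.5241, 0.3052, 0.3193]
tool_rot: [0.755, 0.656, 0.0, 0.0]
force: [0.2, -0.4, -1.4]
finger_gap: 0.014
```

```bash
python3 - <<'E'
from h import *
s=r.sense();print(s["clock"],s["tool_pos"],s["tool_rot"],s["force"],s["finger_gap"],s["qpos"])
p=r.grab_frame("wrist");save(p,"w6.png",s=1.5)
from scipy.spatial.transform import Rotation as R
Rm=R.from_quat(s["tool_rot"]).as_matrix()
print(proj(p,s["tool_pos"]+(Rm@np.array([[0,0,.1206],[0,0,.0646],[0,0,.0306]]).T).T).round(1))
p=r.grab_frame("side");save(p,"s6.png",(100,300,90,360),2.9)
E
```

```text
11.65 [0.52411973 0.3052308  0.31928136] [7.55181422e-01 6.55515806e-01 2.09376594e-04 5.93815081e-05] [ 0.23668711 -0.40183432 -1.39295943] 0.013979459801748577 [ 4.71275106e-01  1.38705695e-01  1.04625870e+00 -1.53871148e-05
  1.95619322e+00  6.12334722e-01]
[[254.9 192.4]
 [254.8 211.9]
 [254.8 229.5]]
```

View pics/w6.png

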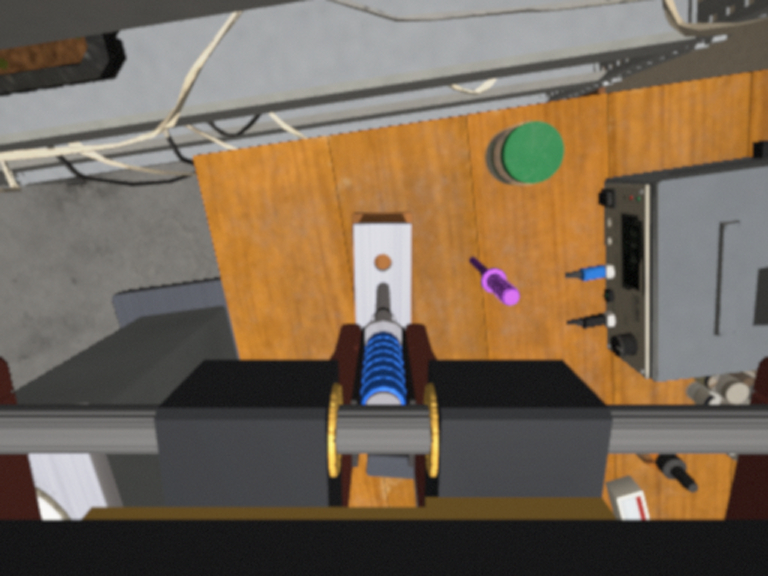

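View pics/s6.png

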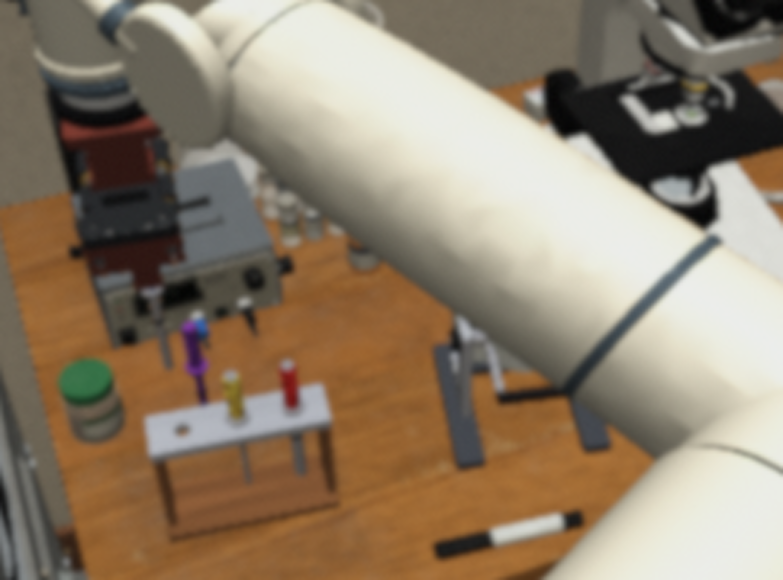

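Call:
servo_tool:
  moves:
    - [[-1, -25, 4, 0, 0, 0, 0], [-1, -45, 6, 0, 0, 0, 0], [-1, -50, 7, 0, 0, 0, 0], [-1, -50, 7, 0, 0, 0, 0], [-1, -50, 7, 0, 0, 0, 0], [-1, -50, 7, 0, 0, 0, 0], [-1, -35, 4, 0, 0, 0, 0], [-1, -17, 2, 0, 0, 0, 0]]

```text
clock: 12.75
tool_pos: [0.522, -0.0214, 0.318]
tool_rot: [0.756, 0.655, -0.001, -0.001]
force: [-1.3, 0.6, -1.8]
finger_gap: 0.0138
```

Call:
servo_tool:
  moves:
    - [[-1, 0, 0, 0, 0, 0, 0], [-1, 0, 0, 0, 0, 0, 0]]

```text
clock: 13.0
tool_pos: [0.5224, -0.0186, 0.3189]
tool_rot: [0.755, 0.656, 0.0, -0.0]
force: [0.2, 0.2, -0.3]
finger_gap: 0.0135
```

```bash
cat > look.py <<'E'
from fit import *
import sys
from scipy.spatial.transform import Rotation as R
k=sys.argv[1]
s=r.sense();print(s["clock"],s["tool_pos"],s["tool_rot"],s["force"],s["finger_gap"])
p=r.grab_frame("wrist");save(p,"w%s.png"%k,(60,290,130,400),2.9)
Rm=R.from_quat(s["tool_rot"]).as_matrix()
tip,mark,col=s["tool_pos"]+(Rm@np.array([[0,0,.1206],[0,0,.0646],[0,0,.0306]]).T).T
print(tip,mark)
O=np.array([130,60])
print("wrist tip,mark,col",((proj(p,np.array([tip,mark,col]))-O)*2.9).round())
b=bb(p,circ([.522,-.0198],-.215,0,.038,.016));print("ring bb",((b-[130,130,60,60])*2.9).round())
q=r.grab_frame("side");save(q,"s%s.png"%k,(130,260,180,340),4.5)
O=np.array([180,130]);print("side tip,mark,col,boretop",((proj(q,np.array([tip,mark,col,[.522,-.0198,.126]]))-O)*4.5).round())
t=r.grab_frame("top");save(t,"t%s.png"%k,(150,280,200,340),4.5)
import pickle;pickle.dump((p,q,t,s),open("L%s.pkl"%k,"wb"))
E
python3 look.py 7
```

```text
13.0 [ 0.52240197 -0.01863755  0.31886279] [ 7.54738318e-01  6.56025859e-01  3.87491942e-05 -3.77378087e-04] [ 0.20577779  0.16886211 -0.2822873 ] 0.013478470225493923
[ 0.52234931 -0.01856272  0.19826283] [ 0.52237376 -0.01859747  0.25426281]
wrist tip,mark,col [[362. 384.]
 [362. 441.]
 [362. 492.]]
ring bb [264. 460. 242. 434.]
side tip,mark,col,boretop [[408. 270.]
 [411. 195.]
 [414. 148.]
 [406. 358.]]
```

View pics/w7.png

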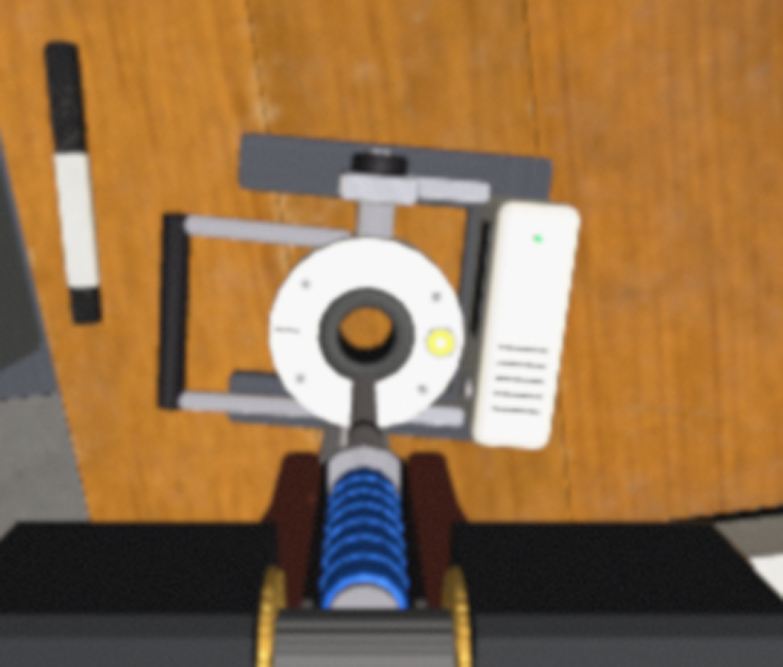

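View pics/s7.png

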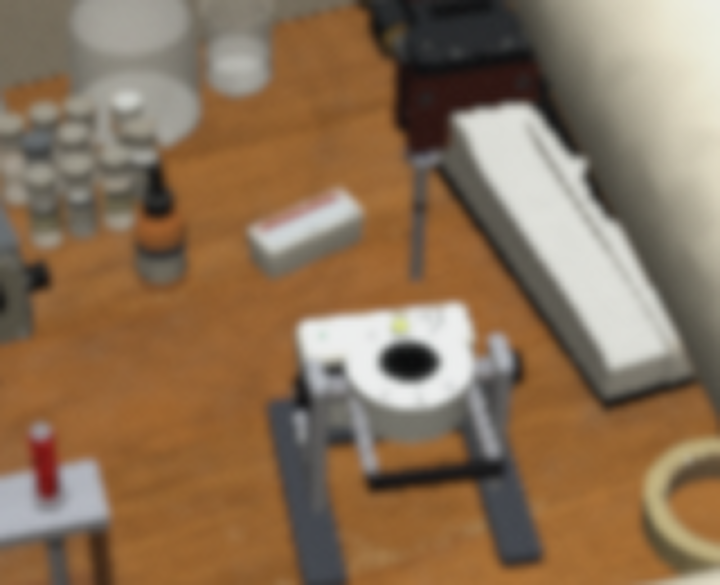

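View pics/t7.png

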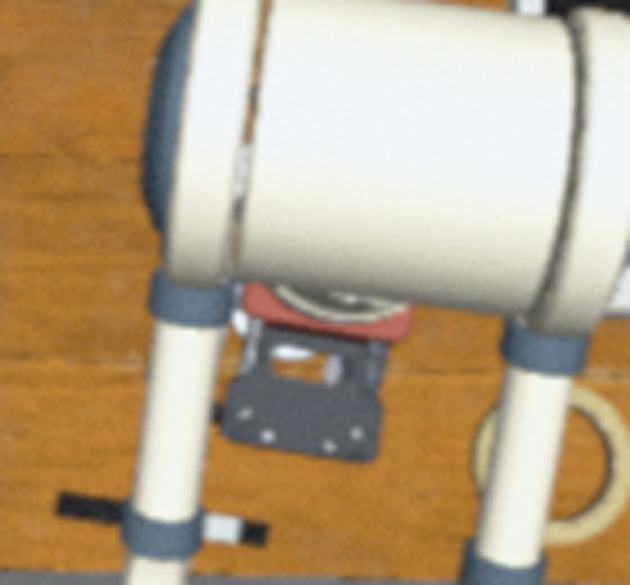

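Call:
servo_tool:
  moves:
    - [[-1, -1.5, 0.5, 10, 0, 0, 0], [-1, 0, 0, 16, 0, 0, 0], [-1, 0, 0, 16, 0, 0, 0], [-1, 0, 0, 12, 0, 0, 0], [-1, 0, 0, 0, 0, 0, 0], [-1, 0, 0, 0, 0, 0, 0]]

```text
clock: 13.9
tool_pos: [0.5227, -0.0214, 0.2656]
tool_rot: [0.755, 0.656, 0.0, 0.0]
force: [-0.7, 0.0, 0.3]
finger_gap: 0.0136
```

```bash
python3 look.py 8
```

```text
13.9 [ 0.52271854 -0.02136334  0.26562062] [7.55181248e-01 6.55515940e-01 2.58915790e-04 2.59632211e-04] [-0.68962175  0.03881961  0.33364541] 0.013645421934138492
[ 0.52280675 -0.02136969  0.14502065] [ 0.52276579 -0.02136674  0.20102063]
wrist tip,mark,col [[362. 384.]
 [362. 441.]
 [362. 492.]]
ring bb [243. 475. 249. 474.]
side tip,mark,col,boretop [[409. 334.]
 [412. 264.]
 [415. 220.]
 [406. 358.]]
```

View pics/w8.png

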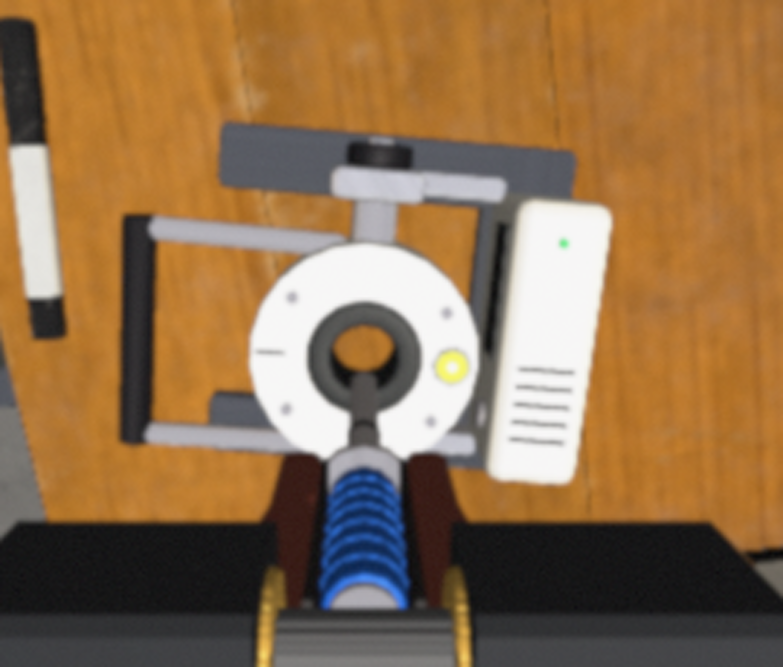

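View pics/s8.png

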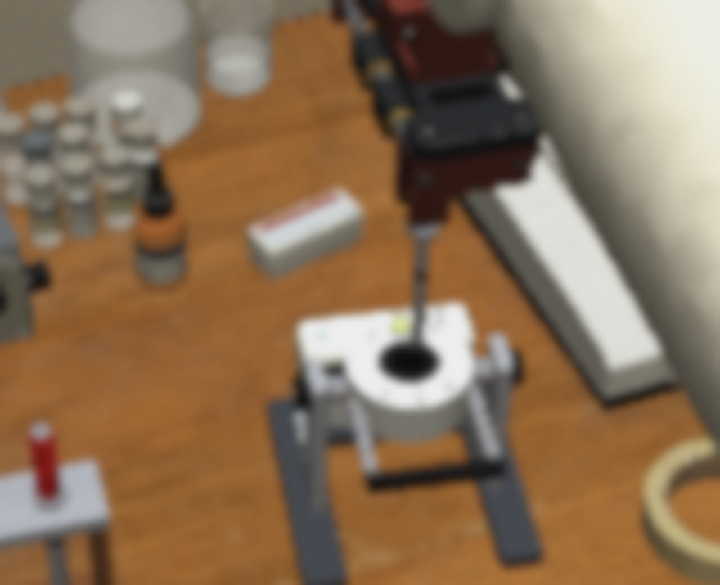

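Call:
servo_tool:
  moves:
    - [[-1, 2.8, 0, 0, 0, 0, 0], [-1, 0, 0, 4, 0, 0, 0], [-1, 0, 0, 3, 0, 0, 0], [-1, 0, 0, 0, 0, 0, 0], [-1, 0, 0, 0, 0, 0, 0]]

```text
clock: 14.68
tool_pos: [0.523, -0.0186, 0.2581]
tool_rot: [0.755, 0.656, -0.0, -0.0]
force: [0.0, 0.0, -1.0]
finger_gap: 0.0137
```

```bash
sed -i 's/.1206/.1246/;s/.0646/.0686/;s/.0306/.0346/' look.py; python3 look.py 9
```

```text
14.675 [ 0.52300081 -0.01858921  0.25809316] [ 7.55185605e-01  6.55511021e-01 -4.02107023e-05 -3.76119708e-05] [ 0.02509064  0.04436971 -0.95248184] 0.013699917459464509
[ 0.52298709 -0.0185887   0.13349316] [ 0.52299326 -0.01858893  0.18949316]
wrist tip,mark,col [[362. 381.]
 [362. 436.]
 [362. 485.]]
ring bb [241. 478. 260. 490.]
side tip,mark,col,boretop [[404. 349.]
 [407. 280.]
 [409. 236.]
 [406. 358.]]
```

View pics/w9.png

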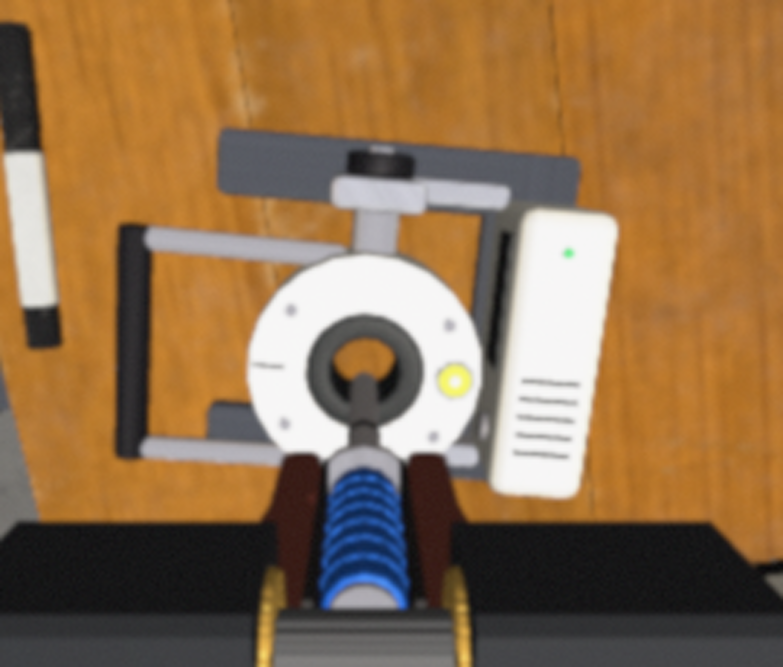

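View pics/s9.png

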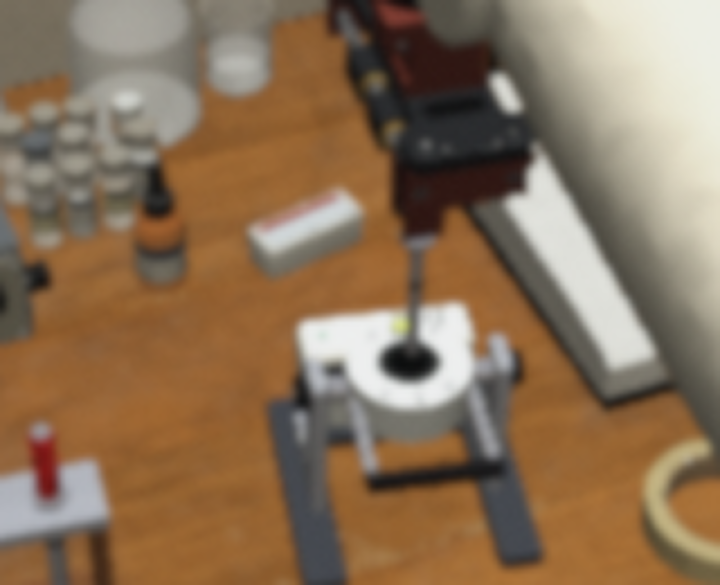

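```bash
python3 - <<'E'
from h import *
import pickle
p,q,t,s=pickle.load(open("L9.pkl","rb"))
save(q,"s9b.png",(180,232,240,300),12)
save(p,"w9b.png",(140,220,210,310),8)
g=cv2.cvtColor(q["image"],cv2.COLOR_RGB2GRAY)
for v in range(190,216): print(v,g[v,258:286])
E
```

```text
190 [109 113 116 116 116 116 116 116 115 115 115 112 102  89  84  88  99 107
 112 112 112 110 109 109 110 110 109 109]
191 [110 113 116 118 116 116 116 115 115 114 114 110  99  86  80  86  96 105
 108 110 111 110 111 111 110 110 110 109]
192 [113 115 116 117 116 116 115 113 113 113 112 108  95  78  72  80  91 103
 107 110 111 111 112 111 112 110 109 108]
193 [114 115 115 115 115 114 113 111 111 111 110 105  91  71  65  75  91 104
 108 109 111 110 111 111 110 109 108 107]
194 [113 114 114 114 112 111 110 108 109 108 109 105  91  74  69  79  94 105
 109 109 111 109 110 110 111 110 109 108]
195 [112 111 111 110 109 109 107 107 107 108 110 106  94  82  79  85  97 106
 110 111 111 112 113 113 113 112 110 110]
196 [110 109 109 108 108 107 108 107 108 110 110 106  96  86  84  92 105 115
 119 122 126 132 135 133 127 119 114 112]
197 [112 111 111 110 111 112 113 113 115 116 118 117 105  90  91 110 130 143
 148 152 161 173 181 177 163 141 121 115]
198 [121 123 124 127 133 137 141 143 143 144 145 141 121  98 106 143 170 183
 187 187 198 212 221 218 201 167 131 115]
199 [154 158 161 168 176 185 
[... 1293 characters left out ...]
238 237 231 199 132  67  34  20  15  15  17  19  18  17  22  37
  71 135 200 231 237 238 237 233 214 178]
211 [232 237 238 237 231 205 145  82  43  28  19  16  16  16  16  19  28  46
  86 150 207 232 237 238 237 233 216 182]
212 [228 237 238 238 234 219 178 120  74  48  34  28  25  23  26  33  47  76
 126 183 222 234 237 238 237 232 209 173]
213 [219 234 237 238 237 231 212 174 130  98  75  58  50  48  53  68  93 131
 175 214 231 235 236 237 236 228 197 152]
214 [198 226 235 237 238 236 231 216 193 169 143 121 110 107 113 131 160 191
 216 230 233 231 232 234 231 215 179 136]
215 [167 203 228 235 237 237 236 231 227 218 204 191 185 182 183 195 212 228
 233 234 231 224 225 227 218 190 158 132]
```

View pics/s9b.png

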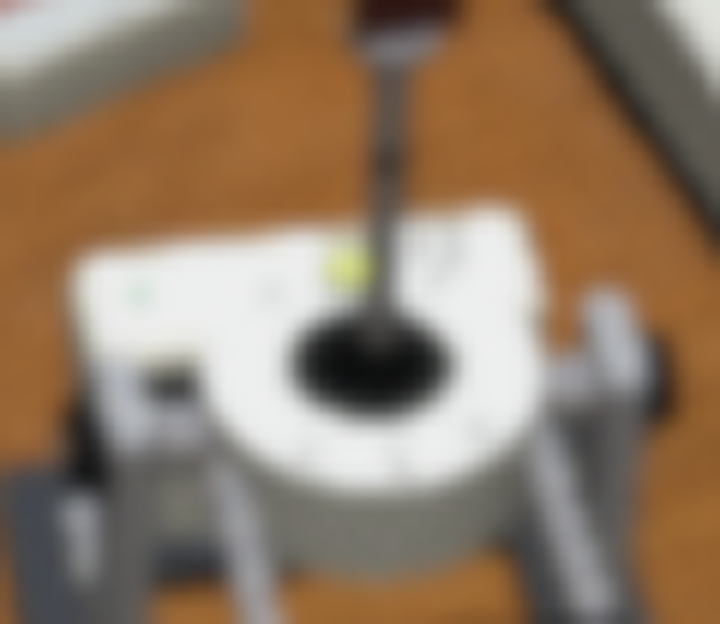

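View pics/w9b.png

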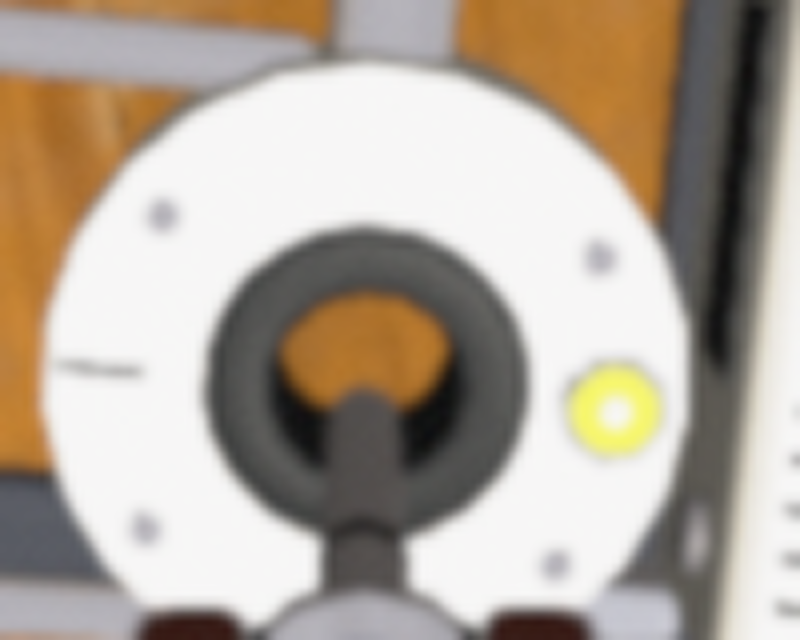

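Call:
servo_tool:
  moves:
    - [[-1, 1.9, 0.2, 0, 0, 0, 0], [-1, 0, 0, 0, 0, 0, 0], [-1, 0, 0, 5, 0, 0, 0], [-1, 0, 0, 6, 0, 0, 0], [-1, 0, 0, 6, 0, 0, 0], [-1, 0, 0, 5, 0, 0, 0], [-1, 0, 0, 0, 0, 0, 0], [-1, 0, 0, 0, 0, 0, 0]]

```text
clock: 15.82
tool_pos: [0.5235, -0.0167, 0.2363]
tool_rot: [0.755, 0.656, 0.0, 0.0]
force: [-0.2, -0.1, -0.0]
finger_gap: 0.0133
```

```bash
cat > v.py <<'E'
from h import *
import pickle,sys
k=sys.argv[1]
p,q,t,s=pickle.load(open("L%s.pkl"%k,"rb"))
save(q,"s%sb.png"%k,(180,232,240,300),12)
save(p,"w%sb.png"%k,(140,220,210,310),8)
g=cv2.cvtColor(q["image"],cv2.COLOR_RGB2GRAY)
for v in range(188,212,2): print(v,g[v,260:282])
E
python3 look.py 10; python3 v.py 10
```

```text
15.825 [ 0.52353034 -0.01671657  0.23629398] [7.55167436e-01 6.55531947e-01 7.80166931e-05 6.76389729e-05] [-0.24002936 -0.07583446 -0.0431107 ] 0.013306180902653574
[ 0.52355607 -0.01671656  0.11169399] [ 0.5235445  -0.01671656  0.16769399]
wrist tip,mark,col [[362. 381.]
 [362. 436.]
 [362. 485.]]
ring bb [230. 486. 276. 522.]
side tip,mark,col,boretop [[400. 375.]
 [403. 308.]
 [404. 265.]
 [406. 358.]]
188 [117 117 118 115 115 113 109  97  75  52  47  52  58  64  66  65  70  87
 101 108 110 110]
190 [116 117 117 117 116 116 114 105  94  86  92 104 112 113 108 104 105 109
 112 111 110 110]
192 [117 118 117 117 116 115 114 111 108  98  89  88  92  97 103 107 108 112
 111 113 114 113]
194 [115 115 113 112 110 109 109 109 107  98  89  84  88  98 106 109 111 111
 110 110 111 111]
196 [109 109 108 108 108 108 109 110 107  97  88  84  89 100 111 117 119 121
 127 133 136 135]
198 [125 128 133 138 142 144 145 143 138 120  94  87 114 152 176 185 188 189
 199 215 222 220]
200 [209 213 220 226 229 229 224 210 196 168 116  96 142 191 212 218 221 215
 220 233 238 237]
202 [238 237 236 237 237 234 226 212 201 173 127 120 170 215 229 227 222 222
 229 235 239 238]
204 [237 233 229 230 236 235 226 207 186 151 114 124 179 219 230 231 232 235
 238 238 239 238]
206 [238 237 236 234 227 205 173 138 111  94  83  86 102 125 155 189 218 233
 237 239 239 238]
208 [239 238 235 218 169 105  59  38  39  57  69  66  52  37  44  75 126 184
 225 236 238 239]
210 [239 238 231 200 132  67  35  23  32  54  67  63  44  26  25  36  71 136
 201 232 238 239]
```

View pics/s10b.png

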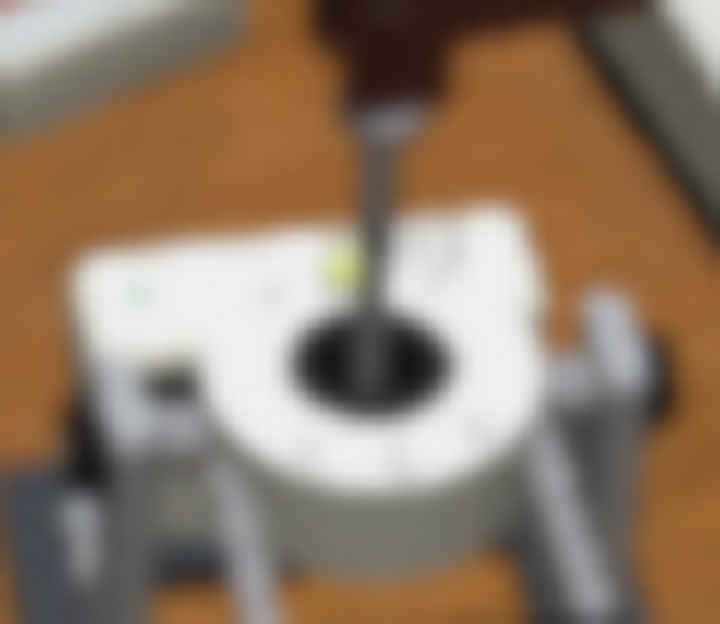

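View pics/w10b.png

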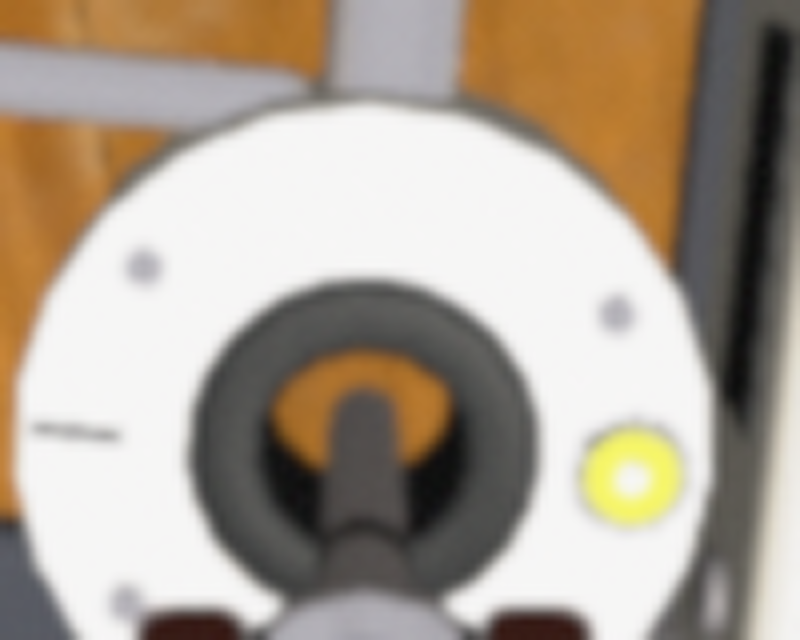

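Call:
servo_tool:
  moves:
    - [[-1, 0, 0, 5, 0, 0, 0], [-1, 0, 0, 7, 0, 0, 0], [-1, 0, 0, 7, 0, 0, 0], [-1, 0, 0, 7, 0, 0, 0], [-1, 0, 0, 6, 0, 0, 0], [-1, 0, 0, 4, 0, 0, 0], [-1, 0, 0, 0, 0, 0, 0], [-1, 0, 0, 0, 0, 0, 0]]

```text
clock: 16.98
tool_pos: [0.5236, -0.0167, 0.2004]
tool_rot: [0.755, 0.656, 0.0, 0.0]
force: [-0.4, -0.4, -0.1]
finger_gap: 0.0141
```

```bash
python3 look.py 11; python3 v.py 11
```

```text
16.975 [ 0.52361532 -0.0166897   0.20041633] [7.55153226e-01 6.55548275e-01 1.93856497e-04 1.61581812e-04] [-0.39663512 -0.42658444 -0.12926341] 0.014139246876652736
[ 0.52367819 -0.01668844  0.07581634] [ 0.52364994 -0.01668901  0.13181634]
wrist tip,mark,col [[362. 381.]
 [362. 435.]
 [362. 485.]]
ring bb [210. 505. 294. 576.]
side tip,mark,col,boretop [[398. 416.]
 [401. 351.]
 [402. 310.]
 [406. 358.]]
188 [118 117 118 114 103  77  43  25  26  28  28  27  26  26  27  27  29  29
  29  29  30  30]
190 [117 118 117 114 100  72  41  27  25  29  33  35  35  32  30  30  31  29
  30  30  31  30]
192 [119 119 118 115 104  79  48  31  29  32  36  38  35  31  32  30  32  31
  31  32  34  36]
194 [116 115 114 113 108  97  80  58  42  34  33  31  31  30  30  33  39  50
  61  71  77  84]
196 [110 109 110 110 109 108 100  80  54  34  32  30  30  31  33  40  60  92
 116 130 135 135]
198 [126 129 135 138 143 144 138 112  74  49  45  49  56  66  81 107 134 164
 193 215 223 221]
200 [210 215 221 226 230 229 221 193 149 115 102 107 124 143 163 191 210 212
 220 234 238 238]
202 [239 238 237 238 238 236 227 211 196 166 127 121 163 206 226 227 224 224
 230 237 239 239]
204 [238 233 229 232 236 236 227 208 187 152 114 125 180 220 231 232 233 236
 239 239 239 239]
206 [239 238 237 234 227 207 175 140 113  94  84  87 103 127 157 190 219 233
 238 239 239 238]
208 [239 239 235 219 171 106  60  38  35  48  60  59  47  37  44  75 128 186
 225 237 239 239]
210 [239 239 233 201 134  68  35  24  27  44  55  50  36  22  24  37  72 137
 203 233 239 239]
```

View pics/s11b.png

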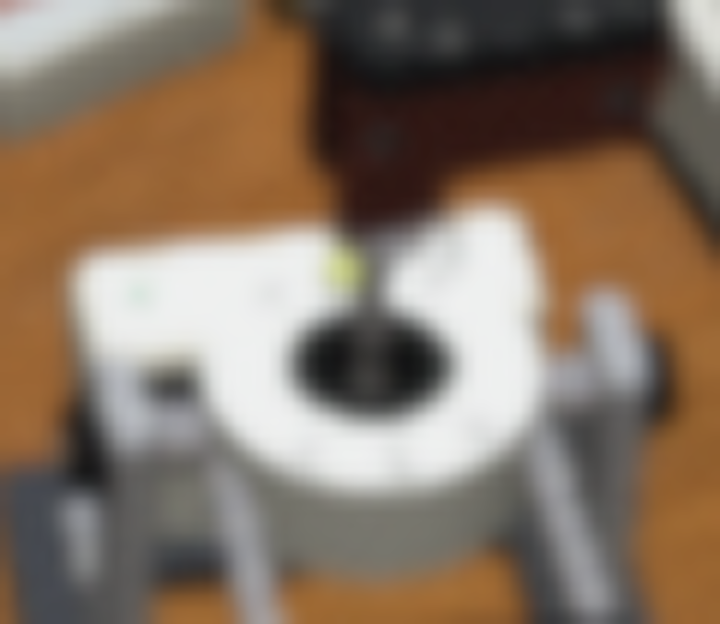

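View pics/w11b.png

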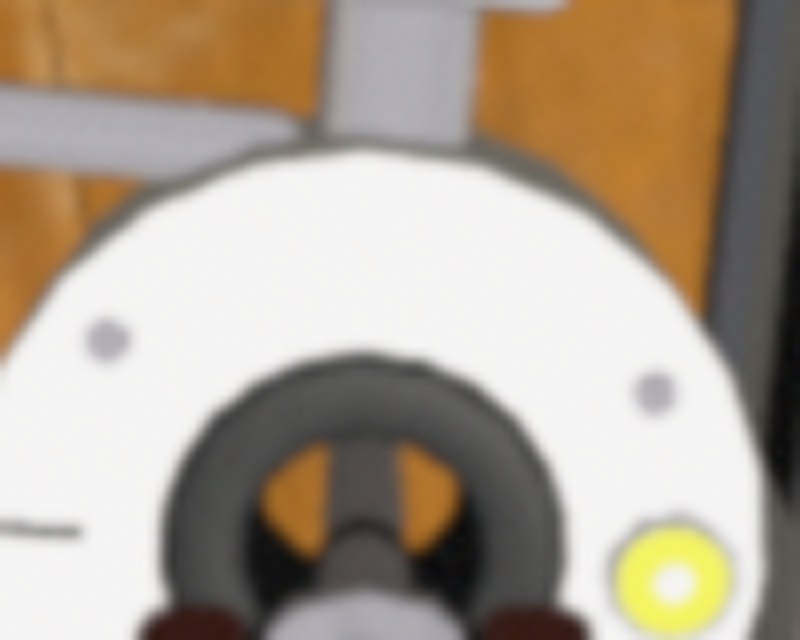

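Call:
servo_tool:
  moves:
    - [[-1, 0, 0, 3, 0, 0, 0], [-1, 0, 0, 2.8, 0, 0, 0], [-1, 0, 0, 0, 0, 0, 0], [-1, 0, 0, 0, 0, 0, 0], [-1, 0, 0, 0, 0, 0, 0]]

```text
clock: 17.75
tool_pos: [0.5235, -0.0167, 0.1944]
tool_rot: [0.755, 0.656, 0.0, 0.0]
force: [-0.8, -0.3, -0.9]
finger_gap: 0.0135
```

```bash
python3 look.py 12; python3 v.py 12
```

```text
17.75 [ 0.52354021 -0.0166923   0.19443617] [7.55159524e-01 6.55541064e-01 7.02116243e-05 4.31723151e-05] [-0.77642053 -0.34535432 -0.8951417 ] 0.013477170386887075
[ 0.52356048 -0.01668895  0.06983617] [ 0.52355137 -0.01669045  0.12583617]
wrist tip,mark,col [[362. 381.]
 [362. 436.]
 [362. 485.]]
ring bb [206. 509. 298. 586.]
side tip,mark,col,boretop [[398. 422.]
 [400. 358.]
 [402. 317.]
 [406. 358.]]
188 [117 118 117 115 103  77  46  25  21  21  23  22  23  22  21  20  21  21
  21  22  22  23]
190 [117 118 118 114 100  72  42  26  26  28  28  26  26  26  27  28  28  28
  28  29  30  30]
192 [118 118 118 114  99  71  41  27  26  30  32  34  33  32  30  30  31  31
  31  30  32  31]
194 [117 116 114 111  99  75  46  32  30  32  33  33  33  31  31  31  30  32
  32  36  37  40]
196 [111 110 108 109 105  97  81  63  46  35  30  30  29  30  30  34  49  71
  92 106 114 116]
198 [126 130 135 139 143 142 129 100  62  36  31  31  30  32  35  50  91 146
 189 214 223 220]
200 [210 215 221 226 229 227 204 155  93  58  56  61  66  71  83 118 156 186
 215 233 238 238]
202 [239 238 237 238 238 235 220 181 140 112 108 120 136 158 182 201 213 222
 230 236 239 239]
204 [238 234 230 232 236 235 227 206 180 144 109 120 171 212 228 230 233 236
 239 239 240 239]
206 [239 238 237 235 228 206 175 139 113  95  85  88 103 127 156 190 220 233
 238 239 240 238]
208 [239 239 235 219 171 106  58  39  38  55  70  68  53  38  46  75 128 187
 225 237 239 239]
210 [240 239 233 202 134  69  35  23  29  44  55  51  36  23  23  37  71 137
 203 233 239 239]
```

View pics/s12b.png

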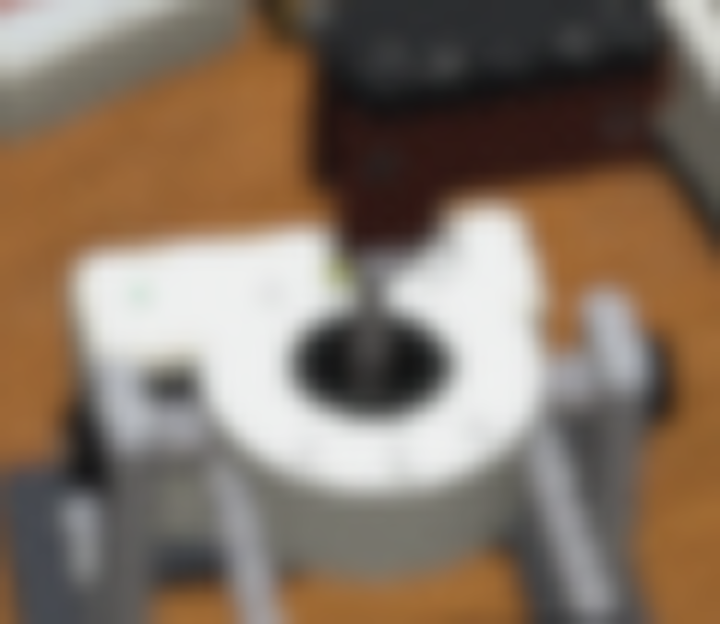

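View pics/w12b.png

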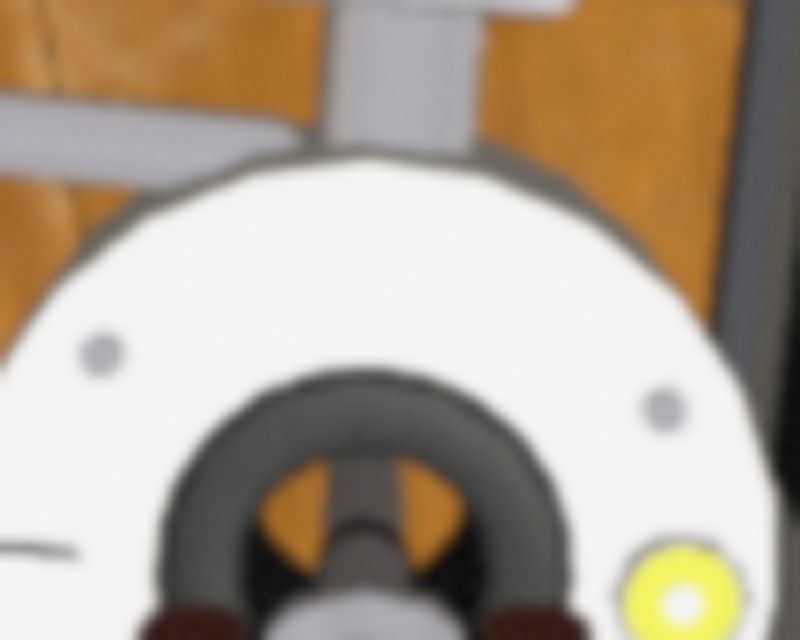

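```bash
python3 - <<'E'
from rig import r
s=r.sense();print(abs(s["dq"]).max(),s["force"],s["finger_gap"])
print(r.hand_in())
E
```

```text
0.000991468550964711 [-0.39534667  0.16287594 -1.01433831] 0.013699621036715971
the job is handed in; nothing more can be done
None
```

I levelled the ring by pressing down on the tilt bar, took the blue pin from its rack hole and lowered it through the bore. I handed the job in at 17.8 s of the 61 s allowed, still holding the pin there at 20 N. Hand-in reports no verdict.

Last checks:
- **Ring tilt:** about -0.01 rad from the wrist picture, taken just after levelling. The bar also sat at its level position in the side picture. I did not measure tilt again at the end, but the later pictures showed no change.
- **Centring:** the stem was within about 0.5 mm of the bore's middle in the side picture and level with it sideways in the wrist picture.
- **Mark height:** about 0 by arm position. The pictures put it between 0 and about 1.5 mm high, against the 6 mm allowed. The mark could not be seen clearly in the side picture at the end.
- **Stillness and contact:** joint speeds were below 0.001 rad/s. The forces on the tool stayed around 1 N, so there was no sign of the pin touching the gauge. The finger gap was 13.7 mm on the 14 mm grip.
- **Other things:** the yellow and red pins were still in their holes after the lift, and nothing else was touched that I could see.

Two checks disagreed along the way:
- **Tip height:** I first took the pin's tip 4 mm too high, and the side picture showed it.
- **Sideways position:** arm position and pictures differed by about 3 mm. I went by the pictures, where pin and bore appear together.

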